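# Raise the dripper arm one rung and seat the dripper

### The job

Get the pour-over stand ready, with room for the dripper's spout above the glass: lift its ring arm by the wooden handle past the first rung until the gravity pawl drops back over that rung, then lower it gently until the first rung carries it, and let go; do not let the arm drop and do not press it down hard. Then set the white dripper upright into the ring, spout down and its flange flat on the ring, and let go of it. Leave the glass under the ring and the other things as they are.

Things in the scene. Friction and masses are not known exactly. Their poses are not given: they have to be found in the camera images.
- stand: Pour-over stand, fixed: board 215 x 160 mm, top at z 18 mm; column of two steel rails 44 mm apart, 275 mm high, 100 mm behind the ring's centre. Origin on the worktop under the ring's centre; +x points from ring to column. Between the rails a dark ladder strip, clamped by hand at a height that varies, has three 8 mm rungs 40 mm apart.
- ring_arm: Steel ring arm sliding up and down the rails, 0.35 to 0.6 kg, almost no friction: let go with no rung under its pawl, it falls. Origin at the ring's centre in its top face, axes as the stand's. Ring inner diameter 80, outer 108, 6 mm thick. At the start it rests on two stop collars, top face 131 mm above the worktop.
- ring_handle (a point): Grip point, middle of the arm's wooden handle: a bar along the arm's x axis in front of the ring (90 mm from its centre, away from the column), 14 mm wide along the arm's y, 20 mm high, 56 mm long; 6 mm below the ring's top face. Pinch it from above across its width.
- lift (a joint): Height of the arm above its collars (m): 0 at the start, 0.105 at most. It hangs on the first rung somewhere from 0.023 to 0.045: no reading tells where, it must be felt as the rung takes the weight. Lifted to 0.060 to 0.073 the pawl has always cleared the first rung and never the second; the second (0.040 higher) is too high, and there is no way down from it.
- pawl: Gravity pawl of the arm: orange nose (+x, to the rungs), brass tail weight, 46 mm long; origin on its hinge, 78 mm behind the ring's centre, level with its top face. A rung met on the way up tips the nose down up to 1 rad with 1 to 3 N; 0.014 m above hanging height it levels again in 0.2 s. Lowered, the level nose stops hard on the rung. It must never bear over 20 N.
- dripper: White ceramic cone dripper, 0.18 to 0.27 kg, standing on its spout. Origin at the centre of its underside, z up. Spout diameter 44, widening to 67 mm at the flange; flange diameter 94 mm, underside at 38 mm; rim diameter 104 at 90 mm. Seated: flange on the ring's top face, origin on the ring's axis (6 mm play) and 38 mm below that face, any heading.
- dripper_ear (a point): Grip point on the dripper's ear handle, 70 mm from its axis on its -x side, 67 mm above its underside. The ear is 10 mm thick along the dripper's y, runs from the cone to 87 mm from the axis, and from 49 to 86 mm above the underside. Pinch it from above across its thickness.
- tumbler: Empty clear glass tumbler, 81 mm across, 91 mm high, stands on the stand's board under the ring, its top 109 mm above the worktop. Leave it.
- coffee_jar: Tall clear storage jar with wooden lid, 101 mm across, 188 mm high. Leave it.
- white_mug: White mug with a handle, 82 mm across, 94 mm high, stands beside the work. Leave it.
- teaspoon: Steel teaspoon, 130 mm long, lies on the worktop. Leave it.
Mind the look-alikes: they are no part of the job. What is shaped like the dripper but orange is not meant.

How it is judged:
By the outcome, as a careful person would: the job done as asked, in the order asked, and still so for the second after the job is handed in, with the robot touching nothing.
It also fails if it takes over 58 s, if anything falls off the work surface, if the arm or the gripper's body presses on something with over 40 N, if the wrist force passes 120 N, or if a joint passes its speed limit or range.

### The arm

A 6-joint arm with a two-finger parallel gripper is mounted at the origin on a cart in front of the work surface, level with it; the furniture and walls round the work are solid. World frame = base frame: x ahead of the robot, y to its left, z up, the work surface at z = 0. Lengths are in mm, angles in rad, forces in N, time in s.
With the tool pointing down it reaches from about 350 to 975 mm from the base axis. Payload 7.1 kg.
Tool frame: the origin (TCP) lies on the front face of the gripper's body, between the roots of the fingers; the fingertips stand 80 mm ahead of it and the grasp point (between the pads) lies 61 mm ahead of it; z points along the fingers, y is the line along which they close (so a half turn about z gives the same grasp; the last joint's range is limited). The gripper opens to 88 mm and grips with 3 to 60 N. Pads are 20 mm wide; open, the fingers measure 115 mm over their backs; the gripper's body (75 mm by 178 mm) begins 61 mm behind the grasp point.
Start: joints at [-1.13, 0.423, 1.63, -0, 1.089, -0.019], TCP at [277.37, -560.064, 302.675] pointing down, gripper open.
Joint ranges: [-3, 3], [-0.9, 2.11], [0.09, 2.58], [-1.31, 4.45], [0.11, 2.69], [-2.54, 2.54]. Speed limits (rad/s): [2.39, 2.39, 3.01, 3.14, 3.14, 3.14].

### API

Orientations are given as a rotation vector (axis times angle).
In Python, from workcell import readout, vision, close_job gives the robot as it stands.
- The arm moves only by the tool servo_tool, never from a script. Its argument "plan" is a list that holds one entry, the list of rows, each a list of 7 numbers: the gripper command: -1 is fully open, 1 is shut, values between are in proportion, then the shift along the world's x, y, z in units of 40 mm (1.0 is 40 mm), then the turn, a rotation vector about the world's x, y, z in units of 5 degrees (1.0 is 5 degrees). A call has 1 to 5 rows; each row shifts and turns the commanded pose from where the row before left it; what a row does not reach is not made up. A row lasts 1/12 s, in which the tool goes at most 41.7 mm and 7.16 degrees, less where a joint would pass 70% of its speed; a pose out of reach is approached as far as the arm can. A call is refused whole if a number of a shift passes 1 or a number of a turn 1, either way. A call with a gripper value outside its range is refused whole. The fingers move at their own pace and stop on an object; the grip force is fixed at half the most. Time passes only in rows, so rows that do not move let the fingers close. It gives the time, the measured TCP pose, the force, the opening and the grip force at its end, in the units of the state.
- readout.get_obs(): the state, without advancing time (a new reading comes with each control period).
- vision.get_image(name): name is "side" or "top"; returns the picture (480x640x3 uint8, red, green, blue); there is no depth.
- vision.camera_params(name): a dict with "fx", "fy", "cx", "cy" (pixels), "D" ([k1, k2, p1, p2, k3] as OpenCV has them; the pictures are not rectified), "rvec" (rotation vector, rad) and "tvec" (3), from world to camera coordinates, as OpenCV has them. Camera axes: x right, y down, z forward; pixel columns grow to the right and rows downward; lengths in mm; the calibration is good to about 2 mm. A picture is of the moment at which its call begins. camera_params takes no time and is no camera call.
- close_job(): hands the job in; it is judged then, once.
The state is a dict: "t": time; "qpos": joint angles; "qvel": joint speeds; "joint_torque": joint torques, N m; "ee_pos": TCP position; "orientation": TCP orientation; "ft_force": force on the tool from outside, world axes, zero at the start; "moment": the same for the moment, N m; "width": finger opening in mm; "grasp_force": force on a finger pad.
Only numpy, scipy, OpenCV 4.12 (cv2) and the standard library are available. Lean on these libraries where they do the work, as an engineer would, in place of code of your own. Each camera call takes 0.05 s, during which the arm holds its last target. There are 200 camera calls.

## Working session

There is one attempt and no reset: what is moved stays moved. The work goes in short steps, Python scripts to look and compute and a tool call to move; the robot and the scene stay as the last step left them, time stands still between calls to the robot, and variables do not carry over. Pictures are saved under pics/ and viewed, at most 10 in all, crops included, and the job is handed in when it is done.

Besides the shell and the picture viewer there is one more tool, called after ">>>" in YAML: its name, and indented under it one key for each argument. servo_tool: Moves the arm, as the interface text tells. Its arguments: {"type":"object","properties":{"plan":{"type":"array"}},"required":["plan"]}

```bash
mkdir -p pics; python3 - <<'E'
from workcell import readout, vision
import cv2
for n in ("side","top"):
    cv2.imwrite(f"pics/{n}0.png",vision.get_image(n)[:,:,::-1]); print(n,vision.camera_params(n))
o=readout.get_obs(); print(o["t"],o["ee_pos"],o["orientation"],o["ft_force"],o["width"])
E
```

```text
side {'fx': 510.28436466208905, 'fy': 510.28436466208905, 'cx': 320.8485912871723, 'cy': 242.26601274447054, 'D': array([0.0328722, 0.       , 0.       , 0.       , 0.       ]), 'rvec': array([ 0.16103986, -2.71314649,  1.45674832]), 'tvec': array([ 499.11296631,  108.88806163, 1295.24774828])}
top {'fx': 471.99016469574815, 'fy': 471.99016469574815, 'cx': 311.7712232006987, 'cy': 250.4692964456371, 'D': array([-0.05973818,  0.        ,  0.        ,  0.        ,  0.        ]), 'rvec': array([ 2.22123644, -2.16115097,  0.12037624]), 'tvec': array([ 12.83105703, 476.11425328, 961.02236875])}
0.1 [ 277.18935567 -559.73672944  301.99370096] [-3.05763444e+00 -7.15555829e-01  4.34827506e-04] [ 1.17752228  0.30704054 -0.03327988] 87.71127291243616
```

View pics/side0.png

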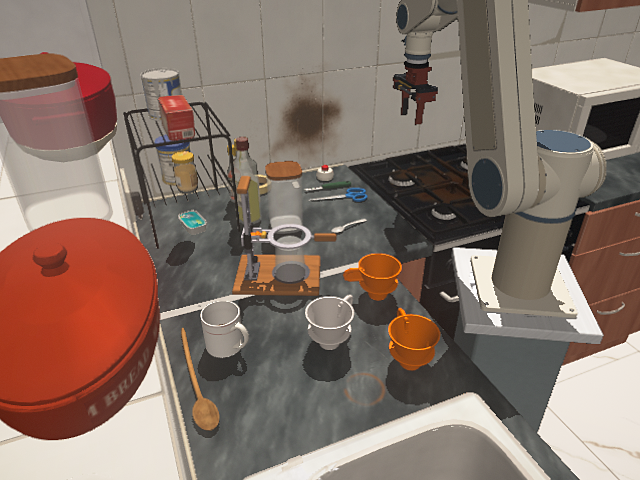

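View pics/top0.png

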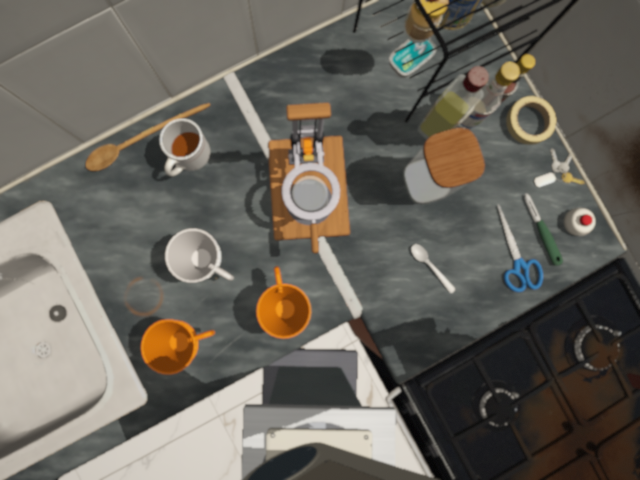

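White dripper candidates: white cone with ear at top (194,256) / side (330,322); the white mug at top (184,145) / side (222,328), a straight cylinder with coffee in it; orange drippers at top (284,309) and (170,346). I choose the first and check it in a crop.

```bash
cat > h.py <<'E'
import numpy as np, cv2
from workcell import readout, vision
def cam(n):
    p=vision.camera_params(n); K=np.array([[p["fx"],0,p["cx"]],[0,p["fy"],p["cy"]],[0,0,1]]); return K,p["D"],np.array(p["rvec"]),np.array(p["tvec"])
def ray(n,uv,z):
    K,D,r,t=cam(n); R=cv2.Rodrigues(r)[0]
    q=cv2.undistortPoints(np.array(uv,float).reshape(-1,1,2),K,D)[:,0]
    d=np.c_[q,np.ones(len(q))]@R; c=-R.T@t
    return c+d*((z-c[2])/d[:,2])[:,None]
def proj(n,P):
    K,D,r,t=cam(n); return cv2.projectPoints(np.array(P,float).reshape(-1,1,3),r,t,K,D)[0][:,0]
def shot(n,f):
    im=np.ascontiguousarray(vision.get_image(n)[:,:,::-1]); cv2.imwrite(f"pics/{f}.png",im); return im
E
python3 - <<'E'
from h import *
t=cv2.imread("pics/top0.png"); s=cv2.imread("pics/side0.png")
c=lambda im,x,y,w=100,h=75:cv2.resize(im[y:y+h,x:x+w],(400,300),interpolation=cv2.INTER_CUBIC)
a=np.vstack([np.hstack([c(t,262,175),c(t,150,218)]),np.hstack([c(s,240,205),c(s,290,285)])])
cv2.imwrite("pics/crop1.png",a)
h=cv2.cvtColor(t,cv2.COLOR_BGR2HSV)
print("ring",ray("top",[(311,192),(315,235),(309,150)],131).round(),"drip",ray("top",[(194,256)],90),ray("top",[(228,276)],80))
E
```

```text
ring [[575.  33. 131.]
 [495.  24. 131.]
 [655.  39. 131.]] drip [[452.5652426  253.48928884  90.        ]] [[416.33313753 188.19390198  80.        ]]
```

View pics/crop1.png

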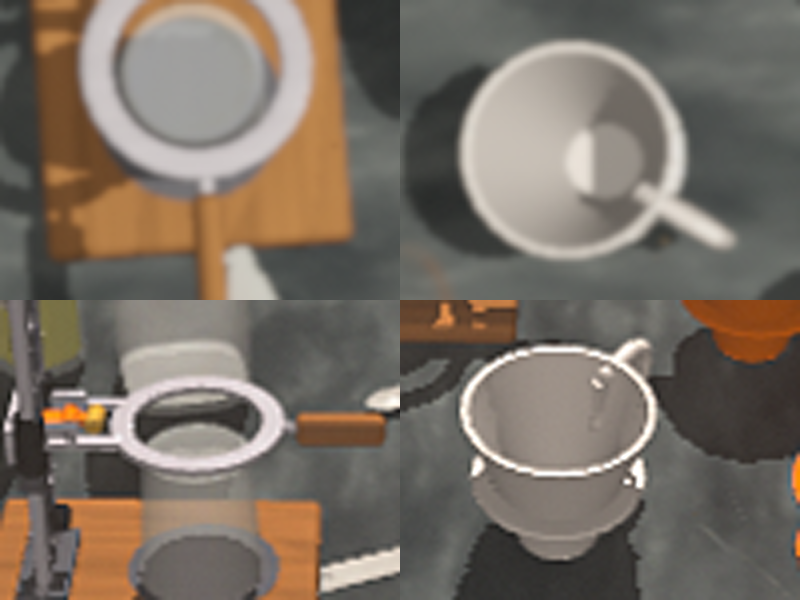

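The crop confirms it: flange, spout and ear (ear from top px (210,264) to (233,279)), handle at top px (315,237), side px (325,237).

```bash
python3 - <<'E'
from h import *
pr=lambda l,a:print(l,np.round(a,1).tolist())
t=cv2.imread("pics/top0.png"); s=cv2.imread("pics/side0.png")
def ell(im,box,thr,smax=45):
    x,y,w,h=box; hs=cv2.cvtColor(im,cv2.COLOR_BGR2HSV)[y:y+h,x:x+w]
    m=((hs[...,2]>thr)&(hs[...,1]<smax)).astype(np.uint8)
    c=max(cv2.findContours(m,cv2.RETR_EXTERNAL,cv2.CHAIN_APPROX_NONE)[0],key=cv2.contourArea)[:,0]+[x,y]
    return c
for n,im,box,z,thr in (("top",t,(278,158,66,60),131,150),("side",s,(268,222,45,28),131,170),("top",t,(160,222,66,66),90,135),("side",s,(300,292,60,39),90,150)):
    c=ell(im,box,thr).astype(float); P=ray(n,c,z)[:,:2].astype(np.float32)
    (cx,cy),r=cv2.minEnclosingCircle(P); e=cv2.fitEllipse(P)
    pr(n,[z,len(c),cx,cy,r,*e[0],*e[1]])
pr("handle top",ray("top",[(314.9,226),(314.9,240),(314.8,248)],135))
pr("handle side",ray("side",[(314.2,237),(325.3,237.3),(336.2,237)],125))
pr("ear top",ray("top",[(212,266),(232,278.5)],85)); pr("ear side",ray("side",[(351,294),(345,301)],86))
for n in("top","side"):
    K,D,r,tt=cam(n); pr(n+"cam",-cv2.Rodrigues(r)[0].T@tt)
E
```

```text
top [131.0, 183.0, 586.1, 33.5, 61.6, 580.7, 34.3, 105.2, 112.4]
side [131.0, 113.0, 584.7, 26.7, 64.9, 579.8, 29.6, 102.7, 120.7]
top [90.0, 174.0, 448.1, 246.8, 65.3, 452.7, 253.7, 101.4, 118.7]
side [90.0, 144.0, 441.8, 255.1, 64.3, 449.6, 256.9, 106.6, 112.0]
handle top [[511.2, 24.2, 135.0], [485.3, 23.6, 135.0], [470.6, 23.4, 135.0]]
handle side [[515.5, 28.5, 125.0], [488.3, 26.6, 125.0], [461.8, 22.1, 125.0]]
ear top [[434.6, 219.0, 85.0], [411.6, 179.6, 85.0]]
ear side [[412.4, 189.8, 86.0], [423.7, 215.2, 86.0]]
topcam [393.7, 50.7, 996.4]
sidecam [372.8, 1071.6, 807.0]
```

```bash
python3 - <<'E'
from h import *
t=cv2.imread("pics/top0.png")[130:245,262:358]
h=cv2.cvtColor(t,cv2.COLOR_BGR2HSV); m=((h[...,0]<22)&(h[...,1]>90)&(h[...,2]>60)).astype(np.uint8)
m=cv2.morphologyEx(m,cv2.MORPH_OPEN,np.ones((5,5)))
c=max(cv2.findContours(m,0,2)[0],key=cv2.contourArea)[:,0]+[262,130]
P=ray("top",c,18)[:,:2].astype(np.float32); print(cv2.minAreaRect(P)); print(ray("top",[(271,141),(343,137),(350,234),(276,240)],18).round(1))
E
```

```text
((602.8287353515625, 35.567142486572266), (229.52720642089844, 162.76580810546875), 5.915074825286865)
[[706.5 118.6  18. ]
 [720.7 -34.5  18. ]
 [512.6 -53.3  18. ]
 [495.4 100.9  18. ]]
```

>>> servo_tool:
  plan:
    - [[-1,0.33,0.91,0,0,0,-0.27],[-1,0.33,0.91,0,0,0,-0.27],[-1,0.33,0.91,0,0,0,-0.27],[-1,0.33,0.91,0,0,0,-0.27],[-1,0.33,0.91,0,0,0,-0.27]]

```text
t: 0.52
ee_pos: [343.4, -376.3, 302.3]
orientation: [-3.096, -0.532, 0.0]
ft_force: [0.1, -0.8, 0.2]
width: 87.8
grasp_force: 0.0
```

>>> servo_tool:
  plan:
    - [[-1,0.33,0.91,0,0,0,-0.27],[-1,0.33,0.91,0,0,0,-0.27],[-1,0.33,0.91,0,0,0,-0.27],[-1,0.33,0.91,0,0,0,-0.27],[-1,0.33,0.91,0,0,0,-0.27]]

```text
t: 0.93
ee_pos: [409.4, -194.2, 302.6]
orientation: [-3.122, -0.349, 0.0]
ft_force: [1.2, -0.4, -0.5]
width: 87.7
grasp_force: 0.0
```

>>> servo_tool:
  plan:
    - [[-1,0.33,0.91,0,0,0,-0.27],[-1,0.33,0.91,0,0,0,-0.27],[-1,0.33,0.91,0,0,0,-0.27],[-1,0.33,0.91,0,0,0,-0.27],[-1,0,0,0,0,0,0]]

```text
t: 1.35
ee_pos: [463.7, -45.6, 302.7]
orientation: [-3.133, -0.21, -0.002]
ft_force: [-0.0, -0.2, 0.9]
width: 87.8
grasp_force: 0.0
```

>>> servo_tool:
  plan:
    - [[-1,0.2,0.58,0,0,0,-0.2],[-1,0.2,0.58,0,0,0,-0.2],[-1,0.2,0.58,0,0,0,0],[-1,0,0,-0.5,0,0,0],[-1,0,0,0,0,0,0]]

```text
t: 1.77
ee_pos: [484.9, 19.8, 280.4]
orientation: [-3.138, -0.153, 0.006]
ft_force: [-1.4, -0.2, -0.2]
width: 87.9
grasp_force: 0.0
```

```bash
python3 - <<'E'
from h import *
s=shot("side","s1"); cv2.imwrite("pics/crop2.png",cv2.resize(s[120:300,220:440],(733,600),interpolation=cv2.INTER_CUBIC))
E
```

```text
(no output)
```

View pics/crop2.png

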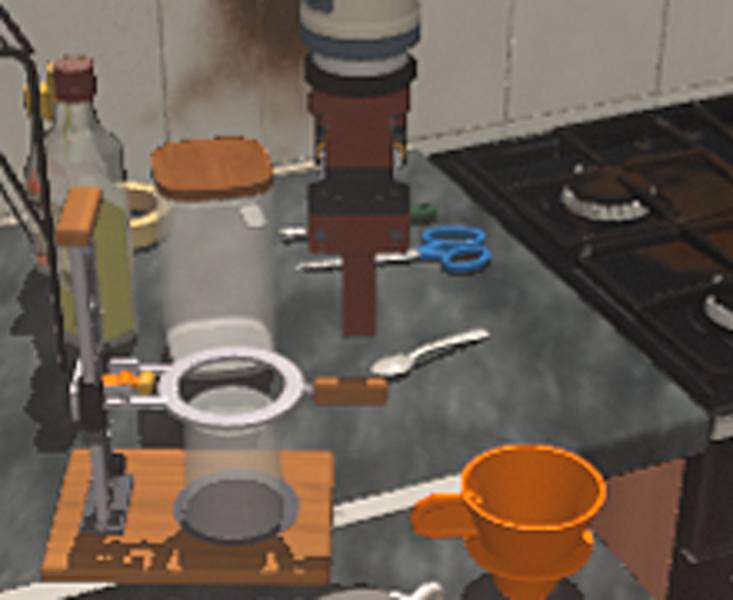

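The finger (crop x 359) stands above the handle (crop x 313–387, y 390), well aligned; descend.

>>> servo_tool:
  plan:
    - [[-1,0.05,0.1,-0.6,0,0,0],[-1,0,0,-0.6,0,0,0],[-1,0,0,-0.6,0,0,0],[-1,0,0,-0.4,0,0,0],[-1,0,0,-0.15,0,0,0]]

```text
t: 2.23
ee_pos: [486.9, 22.2, 187.0]
orientation: [-3.138, -0.147, 0.006]
ft_force: [-0.5, 0.3, 0.2]
width: 87.7
grasp_force: 0.0
```

>>> servo_tool:
  plan:
    - [[1,0,0,0,0,0,0],[1,0,0,0,0,0,0],[1,0,0,0,0,0,0],[1,0,0,0,0,0,0],[1,0,0,0,0,0,0]]

```text
t: 2.65
ee_pos: [488.7, 23.1, 189.7]
orientation: [3.138, 0.149, 0.003]
ft_force: [0.0, -0.9, 0.2]
width: 57.9
grasp_force: 0.0
```

>>> servo_tool:
  plan:
    - [[1,0,0,0,0,0,0],[1,0,0,0,0,0,0],[1,0,0,0,0,0,0],[1,0,0,0,0,0,0],[1,0,0,0,0,0,0]]

```text
t: 3.07
ee_pos: [488.1, 23.2, 188.7]
orientation: [3.138, 0.149, -0.0]
ft_force: [-0.3, -0.2, -0.5]
width: 24.4
grasp_force: 0.0
```

>>> servo_tool:
  plan:
    - [[1,0,0,0,0,0,0],[1,0,0,0,0,0,0],[1,0,0,0,0,0,0],[1,0,0,0,0,0,0],[1,0,0,0,0,0,0]]

```text
t: 3.48
ee_pos: [488.0, 24.2, 188.6]
orientation: [-3.136, -0.149, 0.0]
ft_force: [0.0, 8.7, -0.0]
width: 13.9
grasp_force: 30.0
```

>>> servo_tool:
  plan:
    - [[1,0,0.03,0.05,0,0,0],[1,0,0,0.1,0,0,0],[1,0,0,0.1,0,0,0],[1,0,0,0.1,0,0,0],[1,0,0,0,0,0,0]]

```text
t: 3.9
ee_pos: [488.0, 24.4, 203.3]
orientation: [-3.138, -0.149, 0.0]
ft_force: [-0.1, 1.7, -3.6]
width: 13.6
grasp_force: 30.0
```

>>> servo_tool:
  plan:
    - [[1,0,0,0.15,0,0,0],[1,0,0,0.15,0,0,0],[1,0,0,0.15,0,0,0],[1,0,0,0.15,0,0,0],[1,0,0,0.1,0,0,0]]

```text
t: 4.32
ee_pos: [488.0, 24.4, 231.5]
orientation: [-3.138, -0.149, 0.0]
ft_force: [-0.1, 2.3, -5.1]
width: 13.8
grasp_force: 30.0
```

>>> servo_tool:
  plan:
    - [[1,0,0,0.15,0,0,0],[1,0,0,0.15,0,0,0],[1,0,0,0.15,0,0,0],[1,0,0,0.1,0,0,0],[1,0,0,0,0,0,0]]

```text
t: 4.73
ee_pos: [488.0, 24.4, 253.5]
orientation: [-3.138, -0.149, -0.0]
ft_force: [-1.0, 2.6, -5.4]
width: 13.5
grasp_force: 30.0
```

>>> servo_tool:
  plan:
    - [[1,0,0,0,0,0,0],[1,0,0,0,0,0,0],[1,0,0,0,0,0,0],[1,0,0,0,0,0,0],[1,0,0,0,0,0,0]]

```text
t: 5.15
ee_pos: [488.0, 24.4, 252.4]
orientation: [-3.138, -0.149, 0.001]
ft_force: [0.1, 3.2, -5.0]
width: 13.8
grasp_force: 30.0
```

>>> servo_tool:
  plan:
    - [[1,0,0,0.06,0,0,0],[1,0,0,0,0,0,0],[1,0,0,0,0,0,0],[1,0,0,0,0,0,0],[1,0,0,0,0,0,0]]

```text
t: 5.57
ee_pos: [488.0, 24.4, 255.0]
orientation: [-3.138, -0.149, 0.001]
ft_force: [-0.9, 3.5, -4.9]
width: 14.2
grasp_force: 30.0
```

>>> servo_tool:
  plan:
    - [[1,0,0,-0.05,0,0,0],[1,0,0,-0.1,0,0,0],[1,0,0,-0.1,0,0,0],[1,0,0,-0.1,0,0,0],[1,0,0,-0.05,0,0,0]]

```text
t: 5.98
ee_pos: [488.0, 24.4, 238.3]
orientation: [-3.138, -0.149, 0.001]
ft_force: [-2.6, 4.7, -4.2]
width: 13.6
grasp_force: 30.0
```

>>> servo_tool:
  plan:
    - [[1,0,0,0,0,0,0],[1,0,0,0,0,0,0],[1,0,0,0,0,0,0],[1,0,0,0,0,0,0],[1,0,0,0,0,0,0]]

```text
t: 6.4
ee_pos: [488.0, 24.4, 239.1]
orientation: [-3.138, -0.149, 0.0]
ft_force: [-2.6, 4.7, -5.0]
width: 14.0
grasp_force: 30.0
```

Lift 50 mm now; feel downward in small steps.

>>> servo_tool:
  plan:
    - [[1,0,0,-0.02,0,0,0],[1,0,0,-0.02,0,0,0],[1,0,0,-0.02,0,0,0],[1,0,0,-0.02,0,0,0],[1,0,0,-0.02,0,0,0]]

```text
t: 6.82
ee_pos: [488.0, 24.4, 235.2]
orientation: [-3.138, -0.149, 0.0]
ft_force: [-2.9, 4.5, -4.8]
width: 13.8
grasp_force: 30.0
```

>>> servo_tool:
  plan:
    - [[1,0,0,-0.01,0,0,0],[1,0,0,-0.01,0,0,0],[1,0,0,-0.01,0,0,0],[1,0,0,-0.01,0,0,0],[1,0,0,-0.01,0,0,0]]

```text
t: 7.23
ee_pos: [488.0, 24.4, 233.2]
orientation: [-3.138, -0.149, 0.0]
ft_force: [-3.5, 4.5, -4.7]
width: 14.1
grasp_force: 30.0
```

>>> servo_tool:
  plan:
    - [[1,0,0,-0.01,0,0,0],[1,0,0,-0.01,0,0,0],[1,0,0,-0.01,0,0,0],[1,0,0,-0.01,0,0,0],[1,0,0,-0.01,0,0,0]]

```text
t: 7.65
ee_pos: [488.0, 24.4, 231.2]
orientation: [-3.138, -0.149, 0.0]
ft_force: [-2.9, 4.5, -4.6]
width: 13.9
grasp_force: 30.0
```

>>> servo_tool:
  plan:
    - [[1,0,0,-0.01,0,0,0],[1,0,0,-0.01,0,0,0],[1,0,0,-0.01,0,0,0],[1,0,0,-0.01,0,0,0],[1,0,0,-0.01,0,0,0]]

```text
t: 8.07
ee_pos: [488.0, 24.4, 229.2]
orientation: [-3.138, -0.149, 0.0]
ft_force: [-3.5, 4.7, -4.8]
width: 14.0
grasp_force: 30.0
```

>>> servo_tool:
  plan:
    - [[1,0,0,-0.01,0,0,0],[1,0,0,-0.01,0,0,0],[1,0,0,-0.01,0,0,0],[1,0,0,-0.01,0,0,0],[1,0,0,-0.01,0,0,0]]

```text
t: 8.48
ee_pos: [488.1, 24.4, 227.2]
orientation: [-3.138, -0.149, 0.0]
ft_force: [-2.0, 4.2, -4.7]
width: 13.3
grasp_force: 30.0
```

>>> servo_tool:
  plan:
    - [[1,0,0,-0.01,0,0,0],[1,0,0,-0.01,0,0,0],[1,0,0,-0.01,0,0,0],[1,0,0,-0.01,0,0,0],[1,0,0,-0.01,0,0,0]]

```text
t: 8.9
ee_pos: [488.0, 24.4, 225.2]
orientation: [-3.138, -0.149, 0.0]
ft_force: [-3.7, 4.3, -4.4]
width: 13.7
grasp_force: 30.0
```

>>> servo_tool:
  plan:
    - [[1,0,0,-0.01,0,0,0],[1,0,0,-0.01,0,0,0],[1,0,0,-0.01,0,0,0],[1,0,0,-0.01,0,0,0],[1,0,0,-0.01,0,0,0]]

```text
t: 9.32
ee_pos: [488.0, 24.4, 223.2]
orientation: [-3.138, -0.149, 0.0]
ft_force: [-3.2, 5.0, -5.5]
width: 13.4
grasp_force: 30.0
```

>>> servo_tool:
  plan:
    - [[1,0,0,-0.01,0,0,0],[1,0,0,-0.01,0,0,0],[1,0,0,-0.01,0,0,0],[1,0,0,-0.01,0,0,0],[1,0,0,-0.01,0,0,0]]

```text
t: 9.73
ee_pos: [488.0, 24.4, 221.2]
orientation: [-3.138, -0.149, 0.0]
ft_force: [-2.9, 4.3, -4.8]
width: 13.8
grasp_force: 30.0
```

>>> servo_tool:
  plan:
    - [[1,0,0,-0.01,0,0,0],[1,0,0,-0.01,0,0,0],[1,0,0,-0.01,0,0,0],[1,0,0,-0.01,0,0,0],[1,0,0,-0.01,0,0,0]]

```text
t: 10.15
ee_pos: [488.1, 24.4, 219.3]
orientation: [-3.138, -0.149, 0.0]
ft_force: [-4.5, 4.4, 0.9]
width: 13.8
grasp_force: 30.0
```

The rung took the weight at lift ≈ 30.7 mm. Let go.

>>> servo_tool:
  plan:
    - [[1,0,0,0,0,0,0],[1,0,0,0,0,0,0],[0.4,0,0,0,0,0,0],[0.2,0,0,0,0,0,0],[0,0,0,0,0,0,0]]

```text
t: 10.57
ee_pos: [489.3, 24.0, 219.8]
orientation: [3.137, 0.149, 0.004]
ft_force: [-0.4, -0.7, -0.3]
width: 30.3
grasp_force: 0.0
```

>>> servo_tool:
  plan:
    - [[0,0,0,0,0,0,0],[0,0,0,0,0,0,0],[0,0,0,0.1,0,0,0],[0,0,0,0.3,0,0,0],[0,0,0,0.6,0,0,0]]

```text
t: 10.98
ee_pos: [486.9, 24.2, 257.8]
orientation: [3.138, 0.149, -0.007]
ft_force: [0.5, 0.6, -0.4]
width: 43.5
grasp_force: 0.0
```

```bash
python3 - <<'E'
from h import *
s=shot("side","s2"); t=shot("top","t2"); cv2.imwrite("pics/crop3.png",np.hstack([cv2.resize(s[170:295,225:345],(400,417),interpolation=cv2.INTER_CUBIC),cv2.resize(t[90:245,250:400],(400,417),interpolation=cv2.INTER_CUBIC)]))
o=readout.get_obs(); print(o["ee_pos"],o["ft_force"],o["qpos"])
E
```

```text
[489.9221963   24.34070396 262.00508026] [0.25831261 0.53973681 0.91791813] [ 2.54121347e-02  2.82276229e-01  1.95763735e+00 -8.80122142e-05
  8.96160986e-01  1.50127891e+00]
```

View pics/crop3.png

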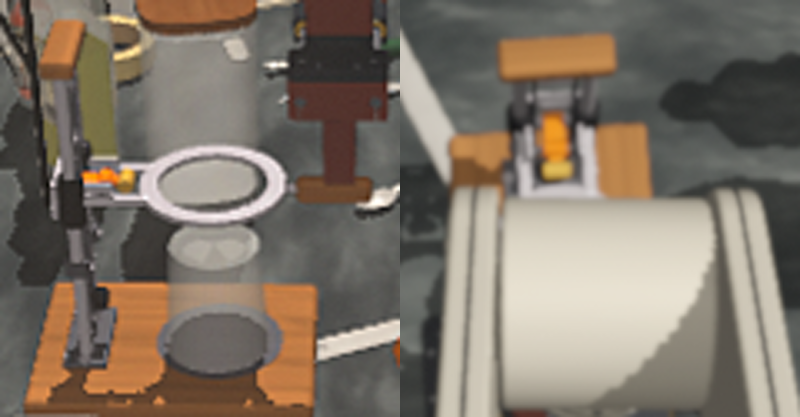

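The arm hangs raised with the pawl level on the rung, glass untouched. On to the dripper's ear.

>>> servo_tool:
  plan:
    - [[0,0,0,0.5,0,0,0],[0,-0.145,0.352,0,0,0,0.92],[0,-0.145,0.352,0,0,0,0.92],[0,-0.145,0.352,0,0,0,0.92],[0,-0.145,0.352,0,0,0,0.92]]

```text
t: 11.5
ee_pos: [464.6, 81.1, 278.9]
orientation: [3.073, 0.654, 0.0]
ft_force: [-0.1, -0.4, 0.2]
width: 44.1
grasp_force: 0.0
```

>>> servo_tool:
  plan:
    - [[0,-0.145,0.352,0,0,0,0.92],[0,-0.145,0.352,0,0,0,0.92],[0,-0.145,0.352,0,0,0,0.92],[0,-0.145,0.352,0,0,0,0.92],[0,-0.145,0.352,0,0,0,0.92]]

```text
t: 11.92
ee_pos: [435.5, 151.7, 278.8]
orientation: [2.88, 1.255, -0.0]
ft_force: [-0.9, 0.2, 0.2]
width: 44.0
grasp_force: 0.0
```

>>> servo_tool:
  plan:
    - [[0,-0.145,0.352,0,0,0,0.92],[0,-0.145,0.352,0,0,0,0.92],[0,-0.145,0.352,0,0,0,0.92],[0,0,0,-0.5,0,0,0],[0,0,0,-0.7,0,0,0]]

```text
t: 12.33
ee_pos: [419.7, 194.7, 232.2]
orientation: [2.71, 1.588, 0.009]
ft_force: [0.2, 0.4, -0.6]
width: 44.1
grasp_force: 0.0
```

>>> servo_tool:
  plan:
    - [[0,0,0,-0.6,0,0,0],[0,0,0,-0.1,0,0,0],[0,0,0,0,0,0,0],[0,0,0,0,0,0,0],[0,0,0,0,0,0,0]]

```text
t: 12.75
ee_pos: [419.3, 193.5, 204.2]
orientation: [2.712, 1.586, 0.003]
ft_force: [0.8, -0.1, -0.4]
width: 44.0
grasp_force: 0.0
```

```bash
python3 - <<'E'
from h import *
s=shot("side","s3"); t=shot("top","t3"); cv2.imwrite("pics/crop4.png",np.hstack([cv2.resize(s[200:360,270:430],(400,400),interpolation=cv2.INTER_CUBIC),cv2.resize(t[180:320,130:270],(400,400),interpolation=cv2.INTER_CUBIC)]))
o=readout.get_obs(); print(o["ee_pos"],o["orientation"],o["width"])
R=cv2.Rodrigues(o["orientation"])[0]; g=o["ee_pos"]+R[:,2]*80
print("tips px (crop)",[((proj("side",g+k*R[:,1]*22)-[270,200])*2.5).round().tolist() for k in(-1,1)])
E
```

```text
[419.3128325  193.51325013 204.27955066] [2.71172084 1.58567315 0.00377128] 43.84616282301994
tips px (crop) [[[217.0, 212.0]], [[175.0, 194.0]]]
```

View pics/crop4.png

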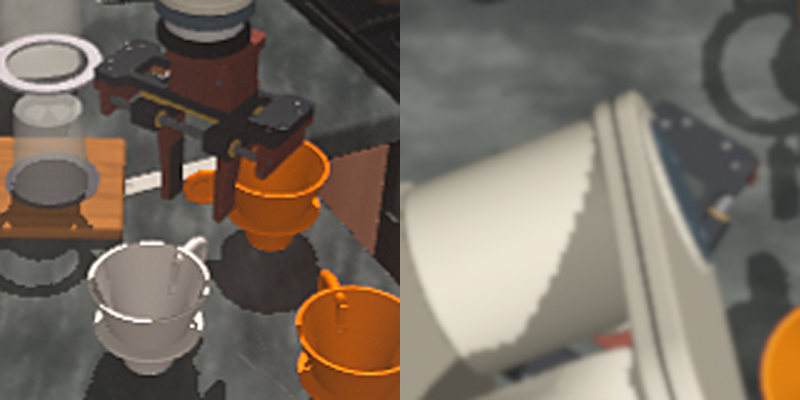

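Fingers stand astride the ear (crop left (195,245), fingertips at (217,212) and (175,194)); descend 76 mm and close.

>>> servo_tool:
  plan:
    - [[0,0,0,-0.6,0,0,0],[0,0,0,-0.6,0,0,0],[0,0,0,-0.5,0,0,0],[0,0,0,-0.2,0,0,0],[0,0,0,0,0,0,0]]

```text
t: 13.27
ee_pos: [418.1, 193.0, 126.3]
orientation: [-2.712, -1.586, 0.003]
ft_force: [0.2, 0.5, 0.9]
width: 43.8
grasp_force: 0.0
```

>>> servo_tool:
  plan:
    - [[0.4,0,0,0,0,0,0],[0.4,0,0,0,0,0,0],[0.6,0,0,0,0,0,0],[0.6,0,0,0,0,0,0],[0.6,0,0,0,0,0,0]]

```text
t: 13.68
ee_pos: [419.0, 193.4, 127.8]
orientation: [2.712, 1.586, 0.002]
ft_force: [0.3, -0.0, -0.2]
width: 18.2
grasp_force: 0.0
```

>>> servo_tool:
  plan:
    - [[1,0,0,0,0,0,0],[1,0,0,0,0,0,0],[1,0,0,0,0,0,0],[1,0,0,0,0,0,0],[1,0,0,0,0,0,0]]

```text
t: 14.1
ee_pos: [418.7, 193.3, 127.3]
orientation: [2.712, 1.586, 0.0]
ft_force: [-1.3, -0.3, 6.0]
width: 10.0
grasp_force: 30.0
```

>>> servo_tool:
  plan:
    - [[1,0,0,0.1,0,0,0],[1,0,0,0.3,0,0,0],[1,0,0,0.6,0,0,0],[1,0,0,0.8,0,0,0],[1,0,0,0.8,0,0,0]]

```text
t: 14.52
ee_pos: [417.5, 192.8, 231.4]
orientation: [-2.711, -1.586, 0.005]
ft_force: [0.9, 0.1, -3.0]
width: 9.5
grasp_force: 30.0
```

>>> servo_tool:
  plan:
    - [[1,0,0,0.8,0,0,0],[1,0,0,0.7,0,0,0],[1,0,0,0.5,0,0,0],[1,0,0,0.1,0,0,0],[1,0,0,0,0,0,0]]

```text
t: 14.93
ee_pos: [418.8, 193.4, 315.9]
orientation: [2.712, 1.586, 0.004]
ft_force: [0.1, -0.6, -2.7]
width: 9.5
grasp_force: 30.0
```

```bash
python3 - <<'E'
from h import *
s=shot("side","s4"); t=shot("top","t4"); cv2.imwrite("pics/crop5.png",np.hstack([cv2.resize(s[130:330,220:420],(400,400),interpolation=cv2.INTER_CUBIC),cv2.resize(t[90:290,150:350],(400,400),interpolation=cv2.INTER_CUBIC)]))
o=readout.get_obs(); print(o["ee_pos"],o["orientation"],o["width"],o["ft_force"])
E
```

```text
[417.75547958 192.94478506 313.73778308] [-2.71158858 -1.5860073   0.00354655] 9.953780487683414 [ 0.86239963  0.91885707 -2.67049793]
```

View pics/crop5.png

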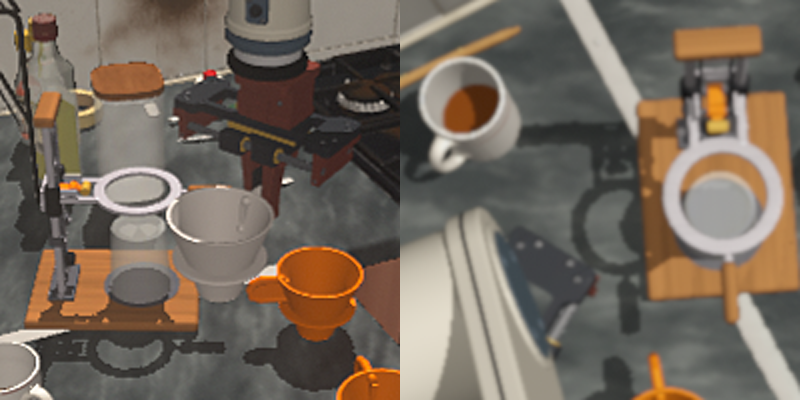

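```bash
cat > fit.py <<'E'
from h import *
from scipy.optimize import least_squares
def circ(n,im,z,c0,R,thr,dr=4,smax=50):
    # edge points near the expected circle -> centre with known radius
    g=cv2.cvtColor(im,cv2.COLOR_BGR2HSV); m=((g[...,2]>thr)&(g[...,1]<smax)).astype(np.uint8)
    P=np.vstack([k[:,0] for k in cv2.findContours(m,cv2.RETR_LIST,cv2.CHAIN_APPROX_NONE)[0]]).astype(float)
    Q=ray(n,P,z)[:,:2]; c=np.array(c0,float)
    for d in (10,6,dr):
        q=Q[abs(np.hypot(*(Q-c).T)-R)<d]
        c=least_squares(lambda p:np.hypot(*(q-p).T)-R,c,loss="soft_l1").x
    return c.round(1),len(q),np.abs(np.hypot(*(q-c).T)-R).mean().round(2)
E
python3 - <<'E'
from fit import *
t=cv2.imread("pics/t4.png"); s=cv2.imread("pics/s4.png"); t0=cv2.imread("pics/top0.png"); s0=cv2.imread("pics/side0.png")
for thr in (150,165):
    print("ring lifted",circ("top",t,162,(577,33),54,thr),circ("side",s,162,(577,33),54,thr))
    print("ring start",circ("top",t0,131,(577,33),54,thr),circ("side",s0,131,(577,33),54,thr))
    print("rim start",circ("top",t0,90,(453,254),52,thr),circ("side",s0,90,(453,254),52,thr))
    print("rim now",circ("side",s,276.5,(453,254),52,thr))
E=proj("side",[[453+52*np.cos(a),254+52*np.sin(a),276.5] for a in np.linspace(0,6.28,24)])
print("exp rim px in crop:",((E-[220,130])*2).min(0),((E-[220,130])*2).max(0),cv2.fitEllipse(E.astype(np.float32)))
E
```

```text
ring lifted (array([577.7,  33.7]), 165, np.float64(1.16)) (array([577.1,  35.3]), 103, np.float64(1.42))
ring start (array([577.7,  33.8]), 157, np.float64(0.99)) (array([577.8,  33.9]), 79, np.float64(1.48))
rim start (array([454.4, 256.9]), 157, np.float64(0.8)) (array([453.8, 257.6]), 155, np.float64(1.63))
rim now (array([449.7, 256.2]), 68, np.float64(1.96))
ring lifted (array([578. ,  33.5]), 167, np.float64(1.4)) (array([576.7,  35.8]), 103, np.float64(1.83))
ring start (array([578. ,  33.4]), 160, np.float64(1.31)) (array([577.8,  33.6]), 77, np.float64(1.56))
rim start (array([454.2, 257. ]), 176, np.float64(1.33)) (array([454.2, 257.4]), 167, np.float64(1.91))
rim now (array([453.3, 253. ]), 66, np.float64(1.78))
exp rim px in crop: [167.27239858 184.4544    ] [275.38446637 243.33770421] ((330.5960693359375, 236.93312072753906), (29.507347106933594, 54.34973907470703), 90.59050750732422)
```

>>> servo_tool:
  plan:
    - [[1,0.15,-0.294,0,0,0,-0.166],[1,0.3,-0.588,0,0,0,-0.333],[1,0.3,-0.588,0,0,0,-0.333],[1,0.3,-0.588,0,0,0,-0.333],[1,0.3,-0.588,0,0,0,-0.333]]

```text
t: 15.45
ee_pos: [472.0, 86.3, 312.8]
orientation: [-2.809, -1.404, 0.006]
ft_force: [0.4, 0.9, -3.0]
width: 9.7
grasp_force: 30.0
```

>>> servo_tool:
  plan:
    - [[1,0.3,-0.588,0,0,0,-0.333],[1,0.3,-0.588,0,0,0,-0.333],[1,0.3,-0.588,0,0,0,-0.333],[1,0.3,-0.588,0,0,0,-0.333],[1,0.15,-0.294,0,0,0,-0.167]]

```text
t: 15.87
ee_pos: [526.8, -20.6, 312.7]
orientation: [-2.896, -1.214, 0.005]
ft_force: [0.1, -0.6, -2.4]
width: 9.7
grasp_force: 30.0
```

>>> servo_tool:
  plan:
    - [[1,0,0,0,0,0,0],[1,0,0,0,0,0,0],[1,0,0,0,0,0,0]]

```text
t: 16.12
ee_pos: [525.7, -17.7, 313.9]
orientation: [-2.894, -1.219, 0.003]
ft_force: [-0.9, -0.2, -2.2]
width: 10.5
grasp_force: 30.0
```

```bash
python3 - <<'E'
from fit import *
s=shot("side","s5"); t=shot("top","t5"); cv2.imwrite("pics/crop6.png",np.hstack([cv2.resize(s[130:310,220:400],(400,400),interpolation=cv2.INTER_CUBIC),cv2.resize(t[110:250,250:390],(400,400),interpolation=cv2.INTER_CUBIC)]))
o=readout.get_obs(); print(o["ee_pos"],o["orientation"],o["ft_force"])
for thr in(135,150,165): print(circ("side",s,276.5,(577,33),52,thr))
E
```

```text
[525.87915865 -17.419497   314.57139973] [-2.89395779e+00 -1.22066665e+00  1.66973867e-03] [-0.39125391  0.17505671 -2.83874971]
(array([573.3,  40.9]), 90, np.float64(1.9))
(array([570.5,  35.8]), 71, np.float64(1.78))
(array([572.1,  35.7]), 66, np.float64(1.69))
```

View pics/crop6.png

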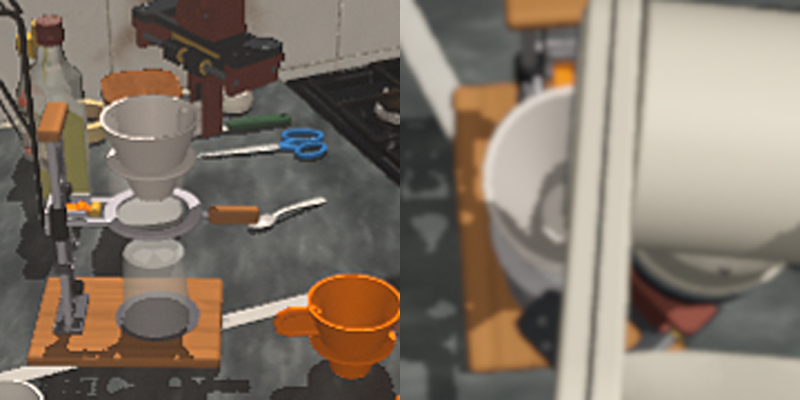

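```bash
python3 - <<'E'
from fit import *
s=cv2.imread("pics/s5.png"); g=cv2.GaussianBlur(cv2.cvtColor(s,cv2.COLOR_BGR2GRAY),(3,3),0).astype(int)
o=readout.get_obs(); ax=o["ee_pos"]+np.array([50.7,52.3,0]); print(ax)
z0=314-127.3
for nm,R,h in(("rim",52,90),("flange",47,40),("spout",22,0)):
    E=proj("side",[[ax[0]+R*np.cos(a),ax[1]+R*np.sin(a),z0+h] for a in np.linspace(0,6.28,90)])
    l,r,b=E[E[:,0].argmin()],E[E[:,0].argmax()],E[E[:,1].argmax()]
    print(nm,"L",l.round(1),"R",r.round(1),"bottom",b.round(1))
    for p in(l,r):
        y=int(round(p[1])); x=int(p[0]); print("  x",x-8,g[y,x-8:x+9])
    y=int(b[1]); x=int(round(b[0])); print("  col y",y-6,g[y-6:y+7,x])
E
```

```text
[576.57915865  34.880503   314.57139973]
rim L [264.1 182.3] R [309.5 181.4] bottom [285.6 192. ]
  x 256 [121 121 111  94  85  84  83  86 130 198 204 164 144 140 135 132 129]
  x 301 [123 127 128 125 121 115 112 118 121 102  73  58  56  57  57  56  56]
  col y 185 [150 149 149 149 148 151 170 172 139 122 125 126 125]
flange L [267.6 201.4] R [307.7 199.9] bottom [286.6 210.5]
  x 259 [110 105 100  99 100 103 105 104 109 121 124 120 117 112 108 108 111]
  x 299 [113 110 104 103 109 118 123 122 120 126 134 126 109 102 105 108 105]
  col y 204 [126 126 126 124 123 130 138 134 127 125 126 127 127]
spout L [279.1 215.6] R [297.5 214.9] bottom [287.9 219.9]
  x 271 [117 129 144 159 176 192 205 204 175 135 116 117 121 124 125 126 127]
  x 289 [126 125 124 123 121 118 114 107 120 162 195 193 170 146 124 102  85]
  col y 213 [126 126 126 127 126 126 133 152 171 174 173 172 172]
```

Rim, flange and spout edges match the expected axis (576.8, 34.7) within a pixel; nudge 1 mm and lower.

>>> servo_tool:
  plan:
    - [[1,0.025,-0.025,-0.2,0,0,0],[1,0,0,-0.3,0,0,0],[1,0,0,-0.3,0,0,0],[1,0,0,-0.2,0,0,0],[1,0,0,0,0,0,0]]

```text
t: 16.63
ee_pos: [526.4, -18.9, 273.1]
orientation: [-2.894, -1.22, 0.005]
ft_force: [-0.4, 0.1, -2.7]
width: 10.2
grasp_force: 30.0
```

>>> servo_tool:
  plan:
    - [[1,0,0,-0.1,0,0,0],[1,0,0,-0.1,0,0,0],[1,0,0,-0.1,0,0,0],[1,0,0,-0.05,0,0,0],[1,0,0,0,0,0,0]]

```text
t: 17.05
ee_pos: [527.4, -19.4, 260.7]
orientation: [-2.895, -1.219, 0.001]
ft_force: [0.4, -0.2, -2.4]
width: 10.0
grasp_force: 30.0
```

>>> servo_tool:
  plan:
    - [[1,0,0,-0.03,0,0,0],[1,0,0,-0.03,0,0,0],[1,0,0,-0.03,0,0,0],[1,0,0,-0.03,0,0,0],[1,0,0,0,0,0,0]]

```text
t: 17.47
ee_pos: [527.5, -19.4, 256.1]
orientation: [-2.895, -1.219, 0.0]
ft_force: [0.3, 1.2, -2.8]
width: 9.8
grasp_force: 30.0
```

>>> servo_tool:
  plan:
    - [[1,0,0,-0.01,0,0,0],[1,0,0,-0.01,0,0,0],[1,0,0,-0.01,0,0,0],[1,0,0,-0.01,0,0,0],[1,0,0,0,0,0,0]]

```text
t: 17.88
ee_pos: [527.5, -19.4, 254.6]
orientation: [-2.895, -1.219, 0.0]
ft_force: [0.1, 0.1, -1.4]
width: 9.6
grasp_force: 30.0
```

>>> servo_tool:
  plan:
    - [[1,0,0,-0.01,0,0,0],[1,0,0,-0.01,0,0,0],[1,0,0,0,0,0,0],[1,0,0,0,0,0,0],[1,0,0,0,0,0,0]]

```text
t: 18.3
ee_pos: [527.6, -19.4, 253.9]
orientation: [2.895, 1.219, 0.0]
ft_force: [-0.0, 0.2, -2.5]
width: 10.0
grasp_force: 30.0
```

>>> servo_tool:
  plan:
    - [[1,0,0,-0.01,0,0,0],[1,0,0,-0.01,0,0,0],[1,0,0,-0.01,0,0,0],[1,0,0,0,0,0,0],[1,0,0,0,0,0,0]]

```text
t: 18.72
ee_pos: [527.5, -19.4, 252.6]
orientation: [-2.895, -1.219, 0.0]
ft_force: [0.8, -0.8, -3.1]
width: 9.9
grasp_force: 30.0
```

>>> servo_tool:
  plan:
    - [[1,0,0,-0.01,0,0,0],[1,0,0,-0.01,0,0,0],[1,0,0,-0.01,0,0,0],[1,0,0,0,0,0,0],[1,0,0,0,0,0,0]]

```text
t: 19.13
ee_pos: [527.5, -19.4, 251.4]
orientation: [-2.895, -1.219, 0.0]
ft_force: [0.5, 0.1, -1.8]
width: 10.0
grasp_force: 30.0
```

>>> servo_tool:
  plan:
    - [[1,0,0,-0.01,0,0,0],[1,0,0,-0.01,0,0,0],[1,0,0,0,0,0,0],[1,0,0,0,0,0,0],[1,0,0,0,0,0,0]]

```text
t: 19.55
ee_pos: [527.6, -19.4, 251.0]
orientation: [2.895, 1.219, 0.0]
ft_force: [-1.9, 0.2, 3.0]
width: 9.8
grasp_force: 30.0
```

Contact at the expected height (251). Release and rise.

>>> servo_tool:
  plan:
    - [[0.6,0,0,0,0,0,0],[0.4,0,0,0,0,0,0],[0.4,0,0,0,0,0,0],[0.4,0,0,0,0,0,0],[0.4,0,0,0,0,0,0]]

```text
t: 19.97
ee_pos: [527.7, -19.4, 250.6]
orientation: [2.895, 1.219, 0.0]
ft_force: [-0.8, -0.7, 0.8]
width: 26.1
grasp_force: 0.0
```

>>> servo_tool:
  plan:
    - [[0.4,0,0,0,0,0,0],[0.4,0,0,0.15,0,0,0],[0.4,0,0,0.4,0,0,0],[0.4,0,0,0.8,0,0,0],[0.4,0,0,0.6,0,0,0]]

```text
t: 20.38
ee_pos: [527.6, -19.4, 330.3]
orientation: [-2.895, -1.219, 0.0]
ft_force: [0.0, -0.4, -0.6]
width: 26.6
grasp_force: 0.0
```

>>> servo_tool:
  plan:
    - [[0.4,-0.5,-0.8,0.1,0,0,0],[0.4,-0.5,-0.8,0,0,0,0],[0.4,-0.5,-0.8,0,0,0,0],[0.4,-0.5,-0.8,0,0,0,0],[0.4,0,0,0,0,0,0]]

```text
t: 20.8
ee_pos: [444.7, -151.0, 333.2]
orientation: [2.897, 1.213, -0.002]
ft_force: [0.1, 0.2, 0.6]
width: 26.5
grasp_force: 0.0
```

```bash
python3 - <<'E'
from fit import *
s=shot("side","s6"); t=shot("top","t6"); cv2.imwrite("pics/crop7.png",np.hstack([cv2.resize(s[170:300,225:355],(400,400),interpolation=cv2.INTER_CUBIC),cv2.resize(t[100:250,240:390],(400,400),interpolation=cv2.INTER_CUBIC)]))
for thr in(135,150,165): print(circ("side",s,214,(577,33),52,thr),circ("top",t,214,(577,33),52,thr),"ring",circ("side",s,161.7,(577,33),54,thr))
E
```

```text
(array([577.1,  33.9]), 105, np.float64(1.61)) (array([576.7,  34.1]), 185, np.float64(1.43)) ring (array([576.6,  21.9]), 65, np.float64(1.59))
(array([578.4,  33.5]), 117, np.float64(1.43)) (array([577.1,  34.3]), 206, np.float64(1.53)) ring (array([578.5,  35. ]), 39, np.float64(1.76))
(array([578. ,  34.2]), 135, np.float64(1.76)) (array([577.4,  34.4]), 221, np.float64(1.63)) ring (array([577.7,  37.1]), 36, np.float64(1.97))
```

View pics/crop7.png

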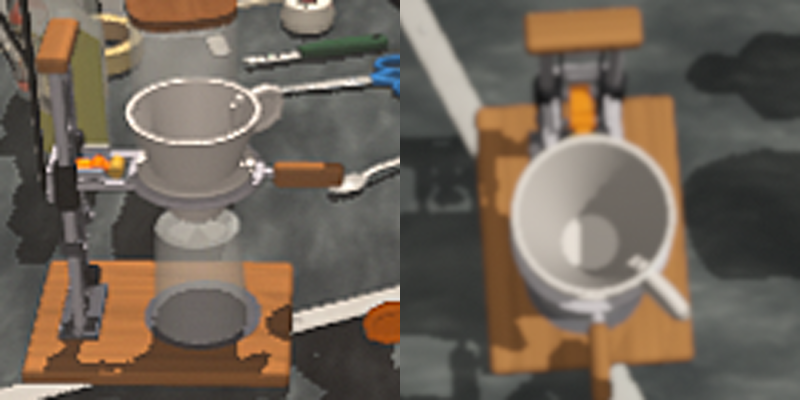

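The dripper sits flat and centred in the ring: its rim centre is at (577.5, 34) in both views against the ring's (577.7, 33.7). The arm is still raised, the glass is in place and the robot is clear.

```bash
python3 -c "
from workcell import close_job
print(close_job())"
```

```text
the job is handed in; nothing more can be done
None
```

The ring arm hangs on its first rung at about 31 mm of lift, the white dripper sits level and centred in the ring with the gripper clear, and the job was handed in at about 21 s of the 58 s allowed.

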